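# Widen the service cradle to its other hole and lay the brew unit in it

## Robot

A 6-joint arm with a two-finger parallel gripper is mounted at the origin on the work surface. World frame = base frame: x ahead of the robot, y to its left, z up, the work surface at z = 0. Lengths are in m, angles in rad, forces in N, time in s.
With the tool pointing down it reaches from about 0.375 to 0.9 m from the base axis. Payload 3.1 kg.
Tool frame: the origin (TCP) lies between the finger pads; the fingertips stand 17 mm ahead of it and the grasp point (between the pads) lies 2 mm behind it; z points along the fingers, y is the line along which they close (so a half turn about z gives the same grasp; the last joint's range is limited). The gripper opens to 85 mm and grips with 20 to 120 N. Pads are 22 mm wide; open, the fingers measure 114 mm over their backs; the gripper's body (76 mm by 85 mm) begins 54 mm behind the grasp point. The pads swing forward as they close: fully open they stand 13 mm farther back than shut.
Start: joints at [-1.504, 0.527, 1.433, -0, 1.181, -0.178], TCP at [0.152, -0.606, 0.248] pointing down, gripper open.
Joint ranges: [-3.08, 3.08], [-0.75, 2.2], [0.22, 2.44], [-1.43, 4.57], [0, 2.65], [-2.85, 2.85]. Speed limits (rad/s): [2.79, 2.79, 3.14, 3.14, 3.14, 3.14].

## Interface

Orientations are given as a unit quaternion [x, y, z, w].
In Python, from station import sense, vision, order gives the robot as it stands.
- The arm moves only by the shell command python3 -m crank 'ROWS' [OPENING] [FORCE]. ROWS is JSON, a list of rows, each an object with "dp": the shift along the world's x, y, z in units of 30 mm (1.0 is 30 mm), a list of three; "angular": the turn, a rotation vector about the world's x, y, z in degrees, a list of three. In form: [{"dp": [dx, dy, dz], "angular": [ax, ay, az]}, ...]. A call has 1 to 20 rows; each row shifts and turns the commanded pose from where the row before left it; what a row does not reach is not made up. A row lasts 1/10 s, in which the tool goes at most 50 mm and 8.59 degrees, less where a joint would pass 70% of its speed; a pose out of reach is approached as far as the arm can. A call is refused whole if a number of a shift passes 1 or a number of a turn 8.59, either way. A call with a gripper value outside its range is refused whole. OPENING is the closure, from 0 (fully open) to 1 (shut), set as the call begins (- or left out, the last holds). The fingers move at their own pace and stop on an object; FORCE is the grip in N (left out, the last holds). Time passes only in rows, so rows that do not move let the fingers close. It gives the time, the measured TCP pose, the force, the opening and the grip force at its end, in the units of the state.
- sense(): the state, without advancing time (a new reading comes with each control period).
- vision.snapshot(name): name is "side" or "top" or "wrist"; returns a dict with "image" (480x640x3 uint8, blue, green, red), "range_z" (480x640 float32, m along the optical axis (not along the pixel's ray), 0 where there is no reading), "mtx" (3x3 intrinsics, pixels), "dist" ([k1, k2, p1, p2, k3] as OpenCV has them; the pictures are not rectified), "pose" (4x4, takes a point from camera to world coordinates); the wrist camera has in their place "mount" (4x4, takes a point from camera to tool coordinates, whose origin is the TCP and whose axes are the flange's). Camera axes: x right, y down, z forward; pixel columns grow to the right and rows downward; lengths in m; the calibration is good to about 2 mm. A picture is of the moment at which its call begins: read the wrist's pose just before it.
- order.sign_off(): hands the job in; it is judged then, once.
The state is a dict: "t": time; "q": joint angles; "qd": joint speeds; "tau": joint torques, N m; "tcp_pos": TCP position; "tool_rot": TCP orientation; "force": force on the tool from outside, world axes, zero at the start; "ft_torque": the same for the moment, N m; "finger_gap": opening from 0.0 (shut) to 1.0 (fully open); "gripper_force": force on a finger pad.
Only numpy, scipy, OpenCV 4.12 (cv2) and the standard library are available. Lean on these libraries where they do the work, as an engineer would, in place of code of your own. Each camera call takes 0.05 s, during which the arm holds its last target. There are 200 camera calls.

## Task

The brew unit is too long for its repair cradle. Press in the cradle's spring button and slide the sleeve out to its other hole, so that the button pops fully up through it and locks; then lay the brew unit flat on the cradle, lengthwise between the two jaws, set down gently, and let go. Do not force the cradle (stay under 30 N on the lug and 50 N anywhere) and leave the other things on the bench where they are.

Things in the scene. Friction and masses are not known exactly. Their poses are not given: they have to be found in the camera images.
- cradle: Repair cradle, fixed to the bench: dark steel plate 170 (x) x 260 (y) x 12 mm. Origin: centre of its underside, on the bench, z up. At x = -55 mm a rail runs along y and carries a sliding sleeve with the moving jaw. The fixed jaw stands at the -y end (x = -2 to 83 mm, inner face at y = -117 mm). Both jaws are 12 mm thick; their tops are 45 mm above the bench.
- sleeve (a joint): How far the sleeve has slid to the cradle's +y, m. 0 at the start (+-0.001 play, button in its first hole). The second hole is not drilled to measure: it comes somewhere between 0.045 and 0.071; end stop 0.080. Jaw gap 95 mm plus this travel. Locked while the button stands up in a hole; free, it slides with about 6 to 8 N and stays put.
- lug: Top centre of the thumb lug on the sleeve: a steel block 36 (across) x 12 (along y) x 20 mm high. Moves with the sleeve, a steel box tube 36 mm wide, 149 long, its top 45 mm above the bench, top wall 3 mm, two 18 mm round holes in line. The lug's -y face is 11.5 mm to +y of the centre of the first hole, the one the button is in at the start; pushing this face to +y slides the sleeve.
- spring_button (a joint): How far the button is pressed, m: 0 up, 0.006 flush with the sleeve's top, at most 0.0115. Spring 3 N at 0, 4.5 N flush. Pressed less than 0.005 its straight side blocks the sleeve; at flush the hole's edge rides onto its bevel and pushes it under, with about 11 to 16 N on the lug. It then rides under the sleeve without being held until the other hole, where it pops up and locks.
- button_top (a point): Centre of the top of the steel button, 16 mm diameter with a bevelled edge (flat top 6 mm across, bevel 4 mm deep), standing up out of the rail through the sleeve's hole; 6 mm above the sleeve's top when up (51 mm above the bench). It stays at x = -55, y = 0 mm of the cradle and only moves up and down.
- seat (a point): Where the brew unit's underside centre belongs: on the base plate's top, 12 mm above the bench, between the jaws with 4 mm or more to spare at each end once the sleeve is at its other hole (gap then 140 to 166 mm), at cradle x = 24, y = -47 mm. Its axes are those of the cradle.
- brew_unit: Loose brew unit, a black plastic block 60 (its x) x 130 (its y) x 40 mm high with a grip rib standing centrally on top, 16 (x) x 50 (y) x 28 mm, top 68 mm above its underside. Origin at the centre of its underside, z up. 0.25 kg, starting on the bench. Either way round will do.
- screwdriver: Bystander: screwdriver 190 mm long lying on the bench.
- wrench: Bystander: small wrench 160 mm long lying on the bench.
- brush: Bystander: brush 160 mm long lying on the bench.
- tub: Bystander: white tub, 84 mm diameter, 95 mm high.
- fitting: Bystander: brass fitting, 26 mm diameter, 30 mm high, upright.
- cap: Bystander: black cap, 28 mm diameter, 16 mm high.
- bin: Bystander: blue open parts bin, 110 x 130 x 60 mm.
Mind the look-alikes: they are no part of the job. There is more than one size of the brew_unit; the job needs the middle-sized.

How it is judged:
By the outcome, as a careful person would: the job done as asked, in the order asked, and still so for the second after the job is handed in, with the robot touching nothing.
It also fails if it takes over 64 s, if anything falls off the work surface, if the arm or the gripper's body presses on something with over 40 N, if the wrist force passes 120 N, or if a joint passes its speed limit or range.

## Working session

There is one attempt and no reset: what is moved stays moved. The work goes in short steps, Python scripts to look and compute and a shell command to move; the robot and the scene stay as the last step left them, time stands still between calls to the robot, and variables do not carry over. Pictures are saved under pics/ and viewed, at most 10 in all, crops included, and the job is handed in when it is done.

```bash
ls; mkdir -p pics
cat > h.py <<'E'
import numpy as np, cv2
from station import sense, vision
def snap(n):
    s=sense(); d=vision.snapshot(n)
    if n=='wrist':
        from scipy.spatial.transform import Rotation as R
        T=np.eye(4); T[:3,:3]=R.from_quat(s['tool_rot']).as_matrix(); T[:3,3]=s['tcp_pos']
        d['pose']=T@np.array(d['mount'])
    return d
def ray(d,uv):
    uv=np.array(uv,float).reshape(-1,1,2)
    p=cv2.undistortPoints(uv,np.array(d['mtx']),np.array(d['dist'])).reshape(-1,2)
    P=np.array(d['pose']); r=np.c_[p,np.ones(len(p))]@P[:3,:3].T
    return P[:3,3],r
def onplane(d,uv,z):
    o,r=ray(d,uv); return o+r*((z-o[2])/r[:,2])[:,None]
def proj(d,X):
    P=np.linalg.inv(np.array(d['pose']))
    rv=cv2.Rodrigues(P[:3,:3])[0]
    return cv2.projectPoints(np.array(X,float).reshape(-1,1,3),rv,P[:3,3],np.array(d['mtx']),np.array(d['dist']))[0].reshape(-1,2)
def cloud(d):
    z=d['range_z']; v,u=np.mgrid[:480,:640]
    o,r=ray(d,np.stack([u.ravel(),v.ravel()],1)); 
    return (o+r*z.ravel()[:,None]).reshape(480,640,3)
E
python3 - <<'E'
from h import *
import pickle
for n in('top','side'):
    d=snap(n); cv2.imwrite(f'pics/{n}1.png',d['image']); pickle.dump(d,open(n+'.pkl','wb'))
    print(n,np.round(d['pose'],3).tolist())
E
```

```text
pics
top [[0.002, -0.983, 0.182, 0.314], [-1.0, -0.005, -0.016, 0.009], [0.017, -0.182, -0.983, 1.486], [0.0, 0.0, 0.0, 1.0]]
side [[-0.735, -0.406, 0.543, -0.208], [-0.678, 0.435, -0.592, 0.842], [0.004, -0.803, -0.595, 0.919], [0.0, 0.0, 0.0, 1.0]]
```

View pics/top1.png

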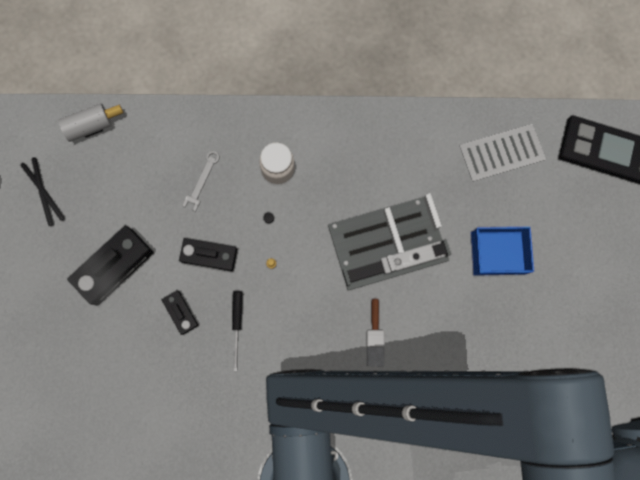

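View pics/side1.png

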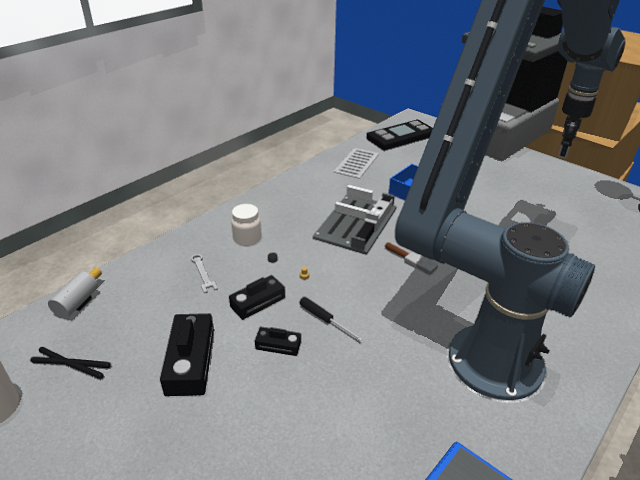

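The top view shows the cradle at about (390,242), with the fixed jaw at (434,210), the moving jaw at (394,230) and the button near (398,261). The middle brew unit is at (208,253); the other units, at (110,265) and (180,312), are larger and smaller.

Run:
```python
from h import *
import pickle
d=pickle.load(open('top.pkl','rb')); C=cloud(d); im=d['image']; g=im.max(2)
print(np.round(d['mtx'],1).tolist())
for nm,(u0,v0,u1,v1),z in(('big',(60,220,160,310),.04),('mid',(174,232,242,276),.04),('small',(158,286,203,338),.03)):
    m=np.zeros(g.shape,np.uint8); m[v0:v1,u0:u1]=(g[v0:v1,u0:u1]<70)*255
    m=cv2.morphologyEx(m,cv2.MORPH_CLOSE,np.ones((9,9)))
    c=max(cv2.findContours(m,0,1)[0],key=cv2.contourArea)
    p=onplane(d,c.reshape(-1,2),z)[:,:2].astype(np.float32)
    print(nm,cv2.minAreaRect(p*1000)[:3], 'zmax',np.percentile(C[v0:v1,u0:u1,2],[50,90,98]))
hi=(C[...,2]>.006)&(C[...,2]<.08); m=np.zeros(g.shape,np.uint8); m[190:295,325:455]=hi[190:295,325:455]*255
c=max(cv2.findContours(m,0,1)[0],key=cv2.contourArea)
p=C.reshape(-1,3)[(c[:,0,1]*640+c[:,0,0])][:,:2].astype(np.float32)
print('cradle depth',cv2.minAreaRect(p*1000)); 
uv=[(345,288),(330,225),(398,261),(418,256)]
print(np.round(onplane(d,uv[:2],.012),3),np.round(onplane(d,uv[2:],.05),3))
```

```text
[[612.9, 0.0, 312.1], [0.0, 612.9, 233.0], [0.0, 0.0, 1.0]]
big ((502.54693603515625, 461.39471435546875), (99.65595245361328, 191.22372436523438), 45.001220703125) zmax [0.00402512 0.06235052 0.09923827]
mid ((529.6380004882812, 231.73728942871094), (132.5511932373047, 60.63922119140625), 80.3311538696289) zmax [0.00834862 0.04589511 0.07049601]
small ((393.360107421875, 295.3905334472656), (98.34382629394531, 47.76995086669922), 31.113052368164062) zmax [0.00382908 0.03492449 0.05296069]
cradle depth ((570.3881225585938, -206.35183715820312), (177.11712646484375, 278.20574951171875), 16.275348663330078)
[[ 0.453 -0.095  0.012]
 [ 0.608 -0.06   0.012]] [[ 0.514 -0.219  0.05 ]
 [ 0.527 -0.267  0.05 ]]
```

Run:
```python
from h import *
import pickle
d=pickle.load(open('top.pkl','rb'))
cv2.imwrite('pics/topc.png',cv2.resize(d['image'][185:300,320:460],None,fx=5,fy=5,interpolation=cv2.INTER_CUBIC))
s=sense(); print(s['t'],s['tcp_pos'],s['tool_rot'],s['force'])
d=snap('wrist'); print(np.round(d['mount'],3).tolist(), np.round(d['mtx'],0).tolist())
```

```text
0.1 [ 0.15147928 -0.60575682  0.24741665] [ 9.92514911e-01  1.22119601e-01  6.29814733e-05 -9.74675971e-04] [-0.16016468  0.72180736  0.7580633 ]
[[-0.001, -0.945, -0.327, 0.085], [1.0, -0.001, 0.0, 0.0], [-0.0, -0.327, 0.945, -0.125], [0.0, 0.0, 0.0, 1.0]] [[374.0, 0.0, 320.0], [0.0, 374.0, 240.0], [0.0, 0.0, 1.0]]
```

View pics/topc.png

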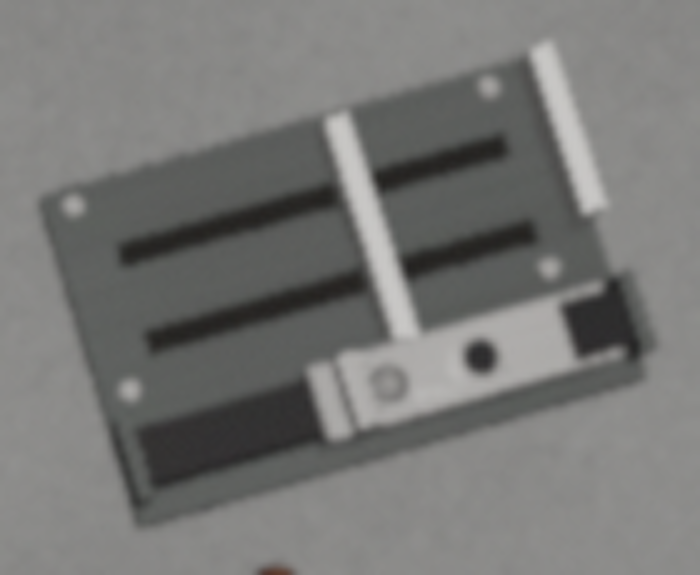

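The crop shows the button at crop (390,383), the lug to its left (+y) at (333,400), and the free hole at (480,356). Next I move above the cradle with the gripper closed and turned 90°, and look with the wrist camera.

```bash
python3 -m crank '[{"dp":[0.8,0.8,0],"angular":[0,0,5.6]},{"dp":[0.8,0.8,0],"angular":[0,0,5.6]},{"dp":[0.8,0.8,0],"angular":[0,0,5.6]},{"dp":[0.8,0.8,0],"angular":[0,0,5.6]},{"dp":[0.8,0.8,0],"angular":[0,0,5.6]},{"dp":[0.8,0.8,0],"angular":[0,0,5.6]},{"dp":[0.8,0.8,0],"angular":[0,0,5.6]},{"dp":[0.8,0.8,0],"angular":[0,0,5.6]},{"dp":[0.8,0.8,-0.2],"angular":[0,0,5.6]},{"dp":[0.8,0.8,-0.2],"angular":[0,0,5.6]},{"dp":[0.8,0.8,-0.2],"angular":[0,0,5.6]},{"dp":[0.8,0.8,-0.2],"angular":[0,0,5.6]},{"dp":[0.8,0.8,-0.2],"angular":[0,0,5.6]},{"dp":[0.8,0.8,-0.2],"angular":[0,0,5.6]},{"dp":[0.8,0.8,-0.2],"angular":[0,0,5.6]},{"dp":[0.6,0.8,-0.2],"angular":[0,0,5.6]},{"dp":[0,0,0],"angular":[0,0,0]},{"dp":[0,0,0],"angular":[0,0,0]},{"dp":[0,0,0],"angular":[0,0,0]}]' 1 20
python3 - <<'E'
from h import *
import pickle
d=snap('wrist'); pickle.dump(d,open('w1.pkl','wb')); cv2.imwrite('pics/w1.png',d['image']); print(sense()['tcp_pos'],sense()['tool_rot'])
E
```

```text
t: 2.05
tcp_pos: [0.5291, -0.223, 0.2003]
tool_rot: [0.619, 0.786, -0.0, -0.0]
force: [0.5, -0.4, -0.1]
finger_gap: -0.004
gripper_force: 0.0
[ 0.52904332 -0.22328366  0.20048114] [ 6.18911130e-01  7.85460993e-01 -1.56557222e-04  1.32000774e-04]
```

View pics/w1.png

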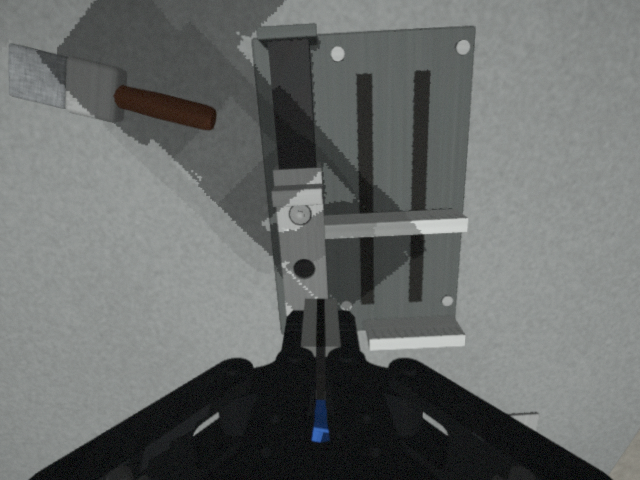

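The wrist view shows the button at (300,214), the free hole at (304,268), the lug at (297,180), the plate's right edge running from (475,27) to (457,318), and the closed fingers at (321,305).

Run:
```python
from h import *
import pickle
d=pickle.load(open('w1.pkl','rb')); im=d['image']; g=cv2.cvtColor(im,cv2.COLOR_BGR2GRAY); gb=cv2.GaussianBlur(g,(3,3),0).astype(float)
# right edge
e=[]
for v in range(60,200,4):
    r=np.diff(gb[v,440:490]); e.append((440+np.argmax(r)+.5,v))
R=onplane(d,e,.012)
vx,vy,x0,y0=cv2.fitLine(R[:,:2].astype(np.float32),cv2.DIST_HUBER,0,1e-4,1e-4).ravel()
print('right edge dir deg',np.degrees(np.arctan2(vy,vx)),x0,y0)
e=[]
for u in list(range(350,450,4)):
    r=np.diff(gb[15:45,u]); e.append((u,15+np.argmin(r)+.5))
T=onplane(d,e,.012)
tx,ty,x1,y1=cv2.fitLine(T[:,:2].astype(np.float32),cv2.DIST_HUBER,0,1e-4,1e-4).ravel()
print('top edge dir',np.degrees(np.arctan2(ty,tx)),x1,y1)
# hole
def dark(box,th):
    u0,v0,u1,v1=box; m=(g[v0:v1,u0:u1]<th).astype(np.uint8)
    c=max(cv2.findContours(m,0,1)[0],key=cv2.contourArea); (cx,cy),ax,an=cv2.fitEllipse(c); return (cx+u0,cy+v0),ax
h,ax=dark((285,250,322,286),60); print('hole',h,ax,onplane(d,[h],.045))
c=cv2.HoughCircles(cv2.resize(g[195:235,280:322],None,fx=4,fy=4,interpolation=3),cv2.HOUGH_GRADIENT,2,40,param1=80,param2=20,minRadius=28,maxRadius=60)
print(c[0][:3]/4+[280,195,0] if c is not None else c)
print('button',onplane(d,[(300,214)],.051))
C=cloud(d); print('z sleeve',C[240:250,295:310,2].mean(),'plate',C[120:200,385:405,2].mean(),'bench',C[100:200,500:600,2].mean())
# estimate origin
a=np.arctan2(vy,vx); a=a if a>0 else a+np.pi   # cradle y
Y=np.array([np.cos(a),np.sin(a)]);X=np.array([Y[1],-Y[0]])
ox=np.dot([x0,y0],X)-.085; oy=np.dot([x1,y1],Y)-.130
O=ox*X+oy*Y; print('yaw',np.degrees(a)-90,'origin',O,'button pred',O-.055*X,'seat',O+.024*X-.047*Y)
cv2.imwrite('pics/w1c.png',cv2.resize(im[160:300,255:345],None,fx=6,fy=4 and 6,interpolation=2)[:600])
t=sense()['tcp_pos']; print(proj(d,[t+[0,0,-.017]]))
```

```text
right edge dir deg -73.26424 0.6270237 -0.11792463
top edge dir 16.618708 0.55249614 -0.07063987
hole (303.7210464477539, 268.0262050628662) (17.679931640625, 19.74666976928711) [[ 0.52490787 -0.26216266  0.045     ]]
[[300.75       215.25        10.80000019]
 [290.75       217.75        14.14999962]
 [295.75       205.75         9.19999981]]
button [[ 0.51206127 -0.21679405  0.051     ]]
z sleeve 0.04817621037562854 plate 0.012769300795499552 bench 0.0007556173623770215
yaw 16.735756 origin [ 0.5638395  -0.20297892] button pred [ 0.51116914 -0.21881664] seat [ 0.60035694 -0.24107715]
[[319.37817949 316.88914022]]
```

View pics/w1c.png

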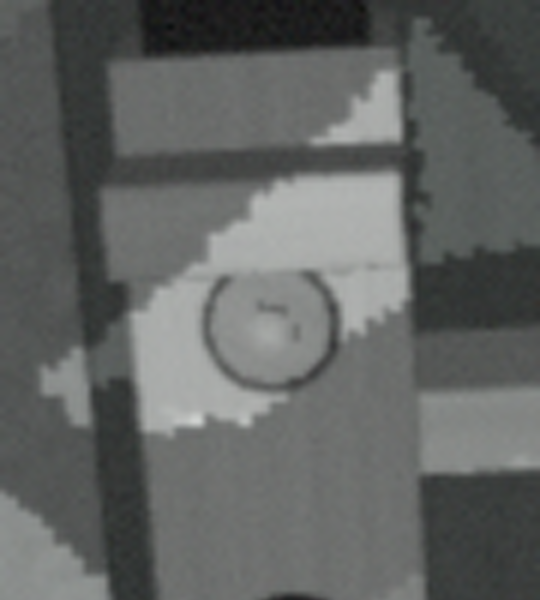

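Run:
```python
from h import *
import pickle
d=pickle.load(open('w1.pkl','rb'))
b=onplane(d,[(300.3,214.7)],.045)[0]; h=onplane(d,[(303.5,267.8)],.045)[0]
print('hole1',b,'hole2',h,'dist',np.linalg.norm(b-h),'yaw',np.degrees(np.arctan2(b[1]-h[1],b[0]-h[0])))
t=pickle.load(open('top.pkl','rb'))
B=onplane(t,[(398,261.6)],.045)[0];H=onplane(t,[(416,256.2)],.045)[0]; print('top',B,H,np.linalg.norm(B-H))
a=np.radians(16.7); Y=np.array([-np.sin(a),np.cos(a)]); 
tgt=(b[:2]+[.5112,-.2188])/2-.004*Y
print('target',tgt,'rows units',(tgt-sense()['tcp_pos'][:2])/.03,'per mm +y',Y/30)
```

```text
hole1 [ 0.51246003 -0.21893958  0.045     ] hole2 [ 0.52468876 -0.26200935  0.045     ] dist 0.04477217405782439 yaw 105.85073814346691
top [ 0.51360664 -0.21978687  0.045     ] [ 0.52677224 -0.26316328  0.045     ] 0.04533041266932993
target [ 0.51297946 -0.22270108] rows units [-0.53546203  0.01941958] per mm +y [-0.00957868  0.03192742]
```

```bash
python3 -m crank '[{"dp":[-0.28,0.01,0],"angular":[0,0,1.5]},{"dp":[-0.25,0.01,-0.5],"angular":[0,0,1.4]},{"dp":[0,0,-1],"angular":[0,0,0]},{"dp":[0,0,-1],"angular":[0,0,0]},{"dp":[0,0,-1],"angular":[0,0,0]},{"dp":[0,0,-0.5],"angular":[0,0,0]},{"dp":[0,0,-0.2],"angular":[0,0,0]},{"dp":[0,0,0],"angular":[0,0,0]},{"dp":[0,0,0],"angular":[0,0,0]},{"dp":[0,0,0],"angular":[0,0,0]},{"dp":[0,0,0],"angular":[0,0,0]}]'
python3 - <<'E'
from h import *
import pickle
d=snap('wrist'); pickle.dump(d,open('w2.pkl','wb')); cv2.imwrite('pics/w2.png',cv2.resize(d['image'][130:430,180:480],None,fx=2,fy=2))
b=np.array([.5118,-.2189]); print((np.array(sense()['tcp_pos'][:2])-b)*1000)
E
```

```text
t: 3.2
tcp_pos: [0.5142, -0.2221, 0.0754]
tool_rot: [0.598, 0.801, 0.0, 0.001]
force: [0.7, -0.1, 0.4]
finger_gap: -0.001
gripper_force: 0.0
[ 2.26140873 -3.10220122]
```

View pics/w2.png

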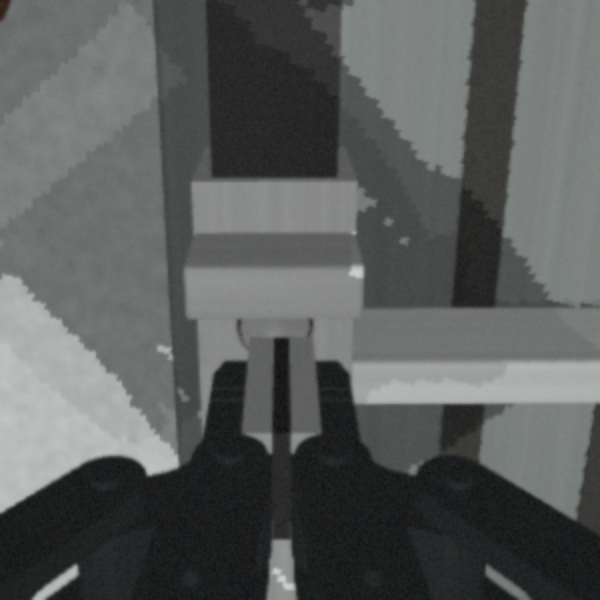

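The pads (crop x 245–318) sit over the button (240–313), with the lug face just ahead at crop y≈315. Now I press down.

```bash
python3 -m crank '[{"dp":[0,0,-0.1],"angular":[0,0,0]},{"dp":[0,0,-0.1],"angular":[0,0,0]},{"dp":[0,0,-0.05],"angular":[0,0,0]},{"dp":[0,0,0],"angular":[0,0,0]},{"dp":[0,0,0],"angular":[0,0,0]}]'
python3 -m crank '[{"dp":[0,0,-0.05],"angular":[0,0,0]},{"dp":[0,0,-0.05],"angular":[0,0,0]},{"dp":[0,0,0],"angular":[0,0,0]},{"dp":[0,0,0],"angular":[0,0,0]}]'
```

```text
t: 3.75
tcp_pos: [0.5137, -0.2217, 0.0669]
tool_rot: [0.598, 0.801, 0.0, 0.0]
force: [-0.7, 1.1, 2.8]
finger_gap: -0.002
gripper_force: 1.5
t: 4.15
tcp_pos: [0.5137, -0.2217, 0.0639]
tool_rot: [0.598, 0.801, 0.0, 0.0]
force: [1.0, 0.6, 3.5]
finger_gap: -0.001
gripper_force: 1.9
```

```bash
python3 -m crank '[{"dp":[0,0,-0.04],"angular":[0,0,0]},{"dp":[0,0,0],"angular":[0,0,0]},{"dp":[0,0,0],"angular":[0,0,0]}]' | grep -E "pos|force: \["
python3 -m crank '[{"dp":[0,0,-0.02],"angular":[0,0,0]},{"dp":[0,0,0],"angular":[0,0,0]},{"dp":[0,0,0],"angular":[0,0,0]}]'| grep -E "pos|force: \["
python3 -m crank '[{"dp":[0,0,-0.02],"angular":[0,0,0]},{"dp":[0,0,0],"angular":[0,0,0]},{"dp":[0,0,0],"angular":[0,0,0]}]'| grep -E "pos|force: \["
```

```text
tcp_pos: [0.5137, -0.2218, 0.0626]
force: [0.1, 0.8, 4.2]
tcp_pos: [0.5137, -0.2218, 0.0621]
force: [1.1, 0.6, 4.1]
tcp_pos: [0.5137, -0.2218, 0.062]
force: [0.5, 1.5, 8.6]
```

```bash
python3 -m crank '[{"dp":[-0.01,0.032,0],"angular":[0,0,0]},{"dp":[-0.01,0.032,0],"angular":[0,0,0]},{"dp":[0,0,0],"angular":[0,0,0]}]'| grep -E "pos|force: \["
for i in 1 2; do :; done
python3 -m crank '[{"dp":[-0.01,0.032,0],"angular":[0,0,0]},{"dp":[0,0,0],"angular":[0,0,0]}]'| grep -E "pos|force: \["
python3 -m crank '[{"dp":[-0.005,0.016,0],"angular":[0,0,0]},{"dp":[0,0,0],"angular":[0,0,0]}]'| grep -E "pos|force: \["
python3 -m crank '[{"dp":[-0.005,0.016,0],"angular":[0,0,0]},{"dp":[0,0,0],"angular":[0,0,0]}]'| grep -E "pos|force: \["
```

```text
tcp_pos: [0.5137, -0.2214, 0.062]
force: [0.3, -4.0, 6.4]
tcp_pos: [0.5137, -0.2207, 0.062]
force: [-0.6, -3.2, 5.7]
tcp_pos: [0.5137, -0.2204, 0.0621]
force: [0.4, -3.3, 5.1]
tcp_pos: [0.5137, -0.2199, 0.062]
force: [-0.3, -3.3, 6.5]
```

```bash
python3 -m crank '[{"dp":[-0.01,0.032,0],"angular":[0,0,0]},{"dp":[0,0,0],"angular":[0,0,0]}]'| grep -E "pos|force: \["
python3 -m crank '[{"dp":[-0.01,0.032,0],"angular":[0,0,0]},{"dp":[0,0,0],"angular":[0,0,0]}]'| grep -E "pos|force: \["
python3 -m crank '[{"dp":[-0.01,0.032,0],"angular":[0,0,0]},{"dp":[0,0,0],"angular":[0,0,0]}]'| grep -E "pos|force: \["
```

```text
tcp_pos: [0.5135, -0.2189, 0.0621]
force: [-0.0, -3.2, 5.5]
tcp_pos: [0.5132, -0.2178, 0.062]
force: [-0.1, -3.5, 4.4]
tcp_pos: [0.513, -0.217, 0.062]
force: [2.1, -4.6, 5.7]
```

```bash
python3 -m crank '[{"dp":[-0.01,0.032,0],"angular":[0,0,0]},{"dp":[0,0,0],"angular":[0,0,0]}]'| grep -E "pos|force: \["
python3 -m crank '[{"dp":[-0.01,0.032,0],"angular":[0,0,0]},{"dp":[0,0,0],"angular":[0,0,0]}]'| grep -E "pos|force: \["
python3 -m crank '[{"dp":[-0.01,0.032,0],"angular":[0,0,0]},{"dp":[0,0,0],"angular":[0,0,0]}]'| grep -E "pos|force: \["
python3 -m crank '[{"dp":[-0.01,0.032,0],"angular":[0,0,0]},{"dp":[0,0,0],"angular":[0,0,0]}]'| grep -E "pos|force: \["
```

```text
tcp_pos: [0.5131, -0.217, 0.0621]
force: [0.6, -6.9, 4.4]
tcp_pos: [0.513, -0.2165, 0.0621]
force: [1.2, -8.4, 3.9]
tcp_pos: [0.5127, -0.2157, 0.0621]
force: [0.4, -9.1, 3.7]
tcp_pos: [0.5124, -0.2148, 0.0621]
force: [0.2, -9.3, 3.6]
```

```bash
for i in 1; do :; done; python3 -m crank '[{"dp":[-0.01,0.032,0],"angular":[0,0,0]},{"dp":[-0.01,0.032,0],"angular":[0,0,0]},{"dp":[0,0,0],"angular":[0,0,0]}]'| grep -E "pos|force: \["
python3 -m crank '[{"dp":[-0.01,0.032,0],"angular":[0,0,0]},{"dp":[-0.01,0.032,0],"angular":[0,0,0]},{"dp":[0,0,0],"angular":[0,0,0]}]'| grep -E "pos|force: \["
python3 -m crank '[{"dp":[-0.01,0.032,0],"angular":[0,0,0]},{"dp":[-0.01,0.032,0],"angular":[0,0,0]},{"dp":[0,0,0],"angular":[0,0,0]}]'| grep -E "pos|force: \["
```

```text
tcp_pos: [0.512, -0.2133, 0.0621]
force: [0.5, -10.1, 2.2]
tcp_pos: [0.5119, -0.2127, 0.0621]
force: [-0.5, -13.4, 2.1]
tcp_pos: [0.5115, -0.2112, 0.0621]
force: [0.6, -13.9, 1.9]
```

```bash
python3 -m crank '[{"dp":[-0.01,0.032,0],"angular":[0,0,0]},{"dp":[-0.01,0.032,0],"angular":[0,0,0]},{"dp":[0,0,0],"angular":[0,0,0]}]'| grep -E "pos|force: \["
python3 -m crank '[{"dp":[-0.01,0.032,0],"angular":[0,0,0]},{"dp":[-0.01,0.032,0],"angular":[0,0,0]},{"dp":[0,0,0],"angular":[0,0,0]}]'| grep -E "pos|force: \["
python3 -m crank '[{"dp":[-0.01,0.032,0],"angular":[0,0,0]},{"dp":[-0.015,0.048,0],"angular":[0,0,0]},{"dp":[-0.015,0.048,0],"angular":[0,0,0]},{"dp":[-0.015,0.048,0],"angular":[0,0,0]}]'| grep -E "pos|force: \["
```

```text
tcp_pos: [0.5102, -0.2073, 0.062]
force: [0.8, -6.0, 4.3]
tcp_pos: [0.5095, -0.2049, 0.0621]
force: [1.2, -9.0, 3.3]
tcp_pos: [0.508, -0.1998, 0.062]
force: [1.2, -8.6, 3.0]
```

```bash
python3 -m crank '[{"dp":[-0.019,0.064,0],"angular":[0,0,0]},{"dp":[-0.019,0.064,0],"angular":[0,0,0]},{"dp":[-0.019,0.064,0],"angular":[0,0,0]},{"dp":[-0.019,0.064,0],"angular":[0,0,0]},{"dp":[-0.019,0.064,0],"angular":[0,0,0]},{"dp":[-0.019,0.064,0],"angular":[0,0,0]},{"dp":[-0.019,0.064,0],"angular":[0,0,0]},{"dp":[-0.019,0.064,0],"angular":[0,0,0]},{"dp":[-0.01,0.032,0],"angular":[0,0,0]},{"dp":[0,0,0],"angular":[0,0,0]}]'| grep -E "pos|force: \["
python3 - <<'E'
from h import *
import pickle
d=snap('wrist'); pickle.dump(d,open('w3.pkl','wb')); cv2.imwrite('pics/w3.png',d['image'][100:480])
E
```

```text
tcp_pos: [0.503, -0.1831, 0.062]
force: [0.9, -8.7, 4.5]
```

View pics/w3.png

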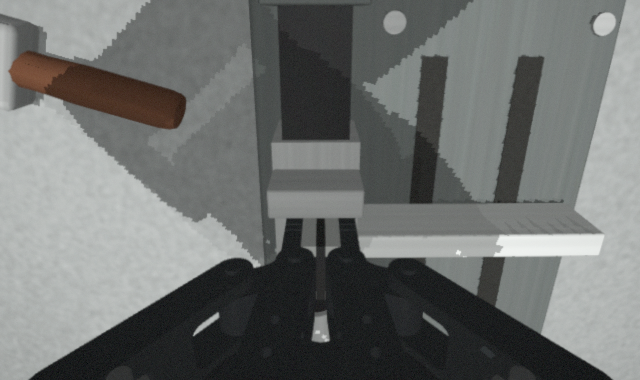

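The lug at (315,200) has slid with the finger and the moving jaw has come along. I continue in small steps.

```bash
python3 -m crank '[{"dp":[-0.01,0.032,0],"angular":[0,0,0]},{"dp":[-0.01,0.032,0],"angular":[0,0,0]},{"dp":[-0.01,0.032,0],"angular":[0,0,0]},{"dp":[-0.01,0.032,0],"angular":[0,0,0]},{"dp":[-0.01,0.032,0],"angular":[0,0,0]},{"dp":[0,0,0],"angular":[0,0,0]}]'| grep -E "pos|force: \["
python3 -m crank '[{"dp":[-0.01,0.032,0],"angular":[0,0,0]},{"dp":[-0.01,0.032,0],"angular":[0,0,0]},{"dp":[0,0,0],"angular":[0,0,0]}]'| grep -E "pos|force: \["
python3 -m crank '[{"dp":[-0.01,0.032,0],"angular":[0,0,0]},{"dp":[-0.01,0.032,0],"angular":[0,0,0]},{"dp":[0,0,0],"angular":[0,0,0]}]'| grep -E "pos|force: \["
python3 -m crank '[{"dp":[-0.01,0.032,0],"angular":[0,0,0]},{"dp":[-0.01,0.032,0],"angular":[0,0,0]},{"dp":[0,0,0],"angular":[0,0,0]}]'| grep -E "pos|force: \["
```

```text
tcp_pos: [0.5015, -0.1781, 0.062]
force: [0.7, -7.1, 4.3]
tcp_pos: [0.5005, -0.1751, 0.062]
force: [2.0, -4.4, 5.5]
tcp_pos: [0.5, -0.1731, 0.062]
force: [2.5, -4.0, 5.0]
tcp_pos: [0.4995, -0.1715, 0.062]
force: [1.6, -5.4, 4.9]
```

```bash
python3 -m crank '[{"dp":[-0.01,0.032,0],"angular":[0,0,0]},{"dp":[0,0,0],"angular":[0,0,0]}]'| grep -E "pos|force: \["
python3 -m crank '[{"dp":[-0.01,0.032,0],"angular":[0,0,0]},{"dp":[0,0,0],"angular":[0,0,0]}]'| grep -E "pos|force: \["
python3 -m crank '[{"dp":[-0.01,0.032,0],"angular":[0,0,0]},{"dp":[0,0,0],"angular":[0,0,0]}]'| grep -E "pos|force: \["
```

```text
tcp_pos: [0.4993, -0.1709, 0.062]
force: [2.2, -5.9, 4.7]
tcp_pos: [0.4993, -0.1707, 0.062]
force: [1.3, -8.6, 3.3]
tcp_pos: [0.4993, -0.1706, 0.0621]
force: [0.5, -12.0, 3.2]
```

The position holds while the force rises to 12 N, so it looks locked. I back off, lift and check.

```bash
python3 -m crank '[{"dp":[0.04,-0.13,0],"angular":[0,0,0]},{"dp":[0.06,-0.19,0],"angular":[0,0,0]},{"dp":[0,0,0.1],"angular":[0,0,0]},{"dp":[0,0,0.5],"angular":[0,0,0]},{"dp":[0,0,1],"angular":[0,0,0]},{"dp":[0.1,-0.5,1],"angular":[0,0,0]},{"dp":[0.1,-0.5,1],"angular":[0,0,0]},{"dp":[0.1,-0.5,1],"angular":[0,0,0]},{"dp":[0,0,0],"angular":[0,0,0]},{"dp":[0,0,0],"angular":[0,0,0]},{"dp":[0,0,0],"angular":[0,0,0]}]'
python3 - <<'E'
from h import *
import pickle
d=snap('wrist'); pickle.dump(d,open('w4.pkl','wb')); cv2.imwrite('pics/w4.png',d['image'])
E
```

```text
t: 13.5
tcp_pos: [0.5069, -0.2195, 0.1976]
tool_rot: [0.598, 0.801, 0.0, -0.003]
force: [0.3, 0.7, 0.1]
finger_gap: 0.002
gripper_force: 0.0
```

View pics/w4.png

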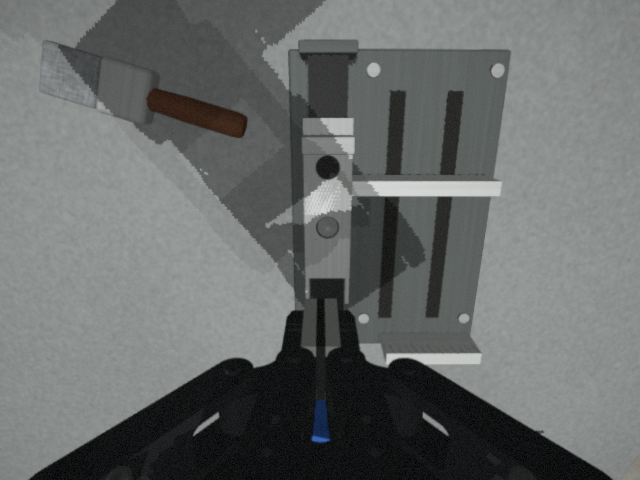

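The button shows at (327,227) in the second hole and the empty first hole is at (328,167). I check the button's height and refine the cradle pose and the brew unit.

Run:
```python
from h import *
import pickle
d=pickle.load(open('w4.pkl','rb')); C=cloud(d); im=d['image']; g=cv2.cvtColor(im,cv2.COLOR_BGR2GRAY); gb=cv2.GaussianBlur(g,(3,3),0).astype(float)
print('btn z',np.median(C[224:230,324:330,2]),'sleeve',np.median(C[250:262,322:332,2]),np.median(C[185:205,325:332,2]))
e=[(450+np.argmax(np.diff(gb[v,450:530]))+.5,v) for v in range(80,175,4)]
R=onplane(d,e,.012); vx,vy,x0,y0=cv2.fitLine(R[:,:2].astype(np.float32),cv2.DIST_HUBER,0,1e-4,1e-4).ravel()
e=[(u,35+np.argmin(np.diff(gb[35:65,u]))+.5) for u in range(390,485,4)]
T=onplane(d,e,.012); tx,ty,x1,y1=cv2.fitLine(T[:,:2].astype(np.float32),cv2.DIST_HUBER,0,1e-4,1e-4).ravel()
a=np.arctan2(vy,vx)%np.pi; print('yaws',np.degrees(a)-90,np.degrees(np.arctan2(ty,tx)))
Y=np.array([np.cos(a),np.sin(a)]);X=np.array([Y[1],-Y[0]])
O=(np.dot([x0,y0],X)-.085)*X+(np.dot([x1,y1],Y)-.130)*Y
b=onplane(d,[(327,227)],.05)[0]; h=onplane(d,[(328,167.5)],.045)[0]
print('O',O,'btn pred',O-.055*X,'btn seen',b,'travel',np.linalg.norm(b-h),'seat',O+.024*X-.047*Y)
# jaw top inner edges in cradle coords
for uv in [(360,194),(498,194),(360,183),(385,352),(480,352)]:
    p=onplane(d,[uv],.045)[0,:2]-O; print(uv,np.round([p@X*1000,p@Y*1000],1))
t=pickle.load(open('top.pkl','rb'));K=cloud(t)[232:276,174:242]; q=K[(K[...,2]>.056)&(K[...,2]<.08)]
print('rib',cv2.minAreaRect((q[:,:2]*1000).astype(np.float32)),q[:,2].max())
```

```text
btn z 0.05051501684689977 sleeve 0.04429097051233913 0.0445263608688411
yaws -19.452469 16.872845
O [ 0.48700956 -0.1905984 ] btn pred [ 0.43514907 -0.17228204] btn seen [ 0.51138032 -0.21728721  0.05      ] travel 0.044600287839708014 seat [ 0.49398747 -0.24290815]
(360, 194) [37.6 17.4]
(498, 194) [122.1  79. ]
(360, 183) [32.5 23.9]
(385, 352) [141.8 -80.6]
(480, 352) [209.8 -31.6]
rib ((531.5277099609375, 226.93310546875), (64.85989379882812, 16.53253746032715), 79.6937026977539) 0.07651746394095671
```

The button stands 6 mm proud of the sleeve, so it is locked. Next is the brew unit.

```bash
python3 -m crank '[{"dp":[0.05,1,0.1],"angular":[0,0,-1.75]},{"dp":[0.05,1,0.1],"angular":[0,0,-1.75]},{"dp":[0.05,1,0.1],"angular":[0,0,-1.75]},{"dp":[0.05,1,0.1],"angular":[0,0,-1.75]},{"dp":[0.05,1,0.1],"angular":[0,0,-1.75]},{"dp":[0.05,1,0.1],"angular":[0,0,-1.75]},{"dp":[0.05,1,0.1],"angular":[0,0,-1.75]},{"dp":[0.05,1,0.1],"angular":[0,0,-1.75]},{"dp":[0.05,1,0.1],"angular":[0,0,-1.75]},{"dp":[0.05,1,0.1],"angular":[0,0,-1.75]},{"dp":[0.05,1,0],"angular":[0,0,-1.75]},{"dp":[0.05,1,0],"angular":[0,0,-1.75]},{"dp":[0.05,1,0],"angular":[0,0,-1.75]},{"dp":[0.05,1,0],"angular":[0,0,-1.75]},{"dp":[0.05,0.3,0],"angular":[0,0,-1.75]},{"dp":[0,0,0],"angular":[0,0,0]},{"dp":[0,0,0],"angular":[0,0,0]},{"dp":[0,0,0],"angular":[0,0,0]},{"dp":[0,0,0],"angular":[0,0,0]}]' 0.5 25
python3 - <<'E'
from h import *
import pickle
d=snap('wrist'); pickle.dump(d,open('w5.pkl','wb')); cv2.imwrite('pics/w5.png',d['image'])
C=cloud(d); m=np.zeros((480,640),bool); m[:330]=1
q=C[m&(C[...,2]>.058)&(C[...,2]<.075)]; print('rib',cv2.minAreaRect((q[:,:2]*1000).astype(np.float32)),len(q))
m=(d['image'].max(2)<75); m[330:]=0
q=C[m&(C[...,2]>.034)&(C[...,2]<.046)]; print('body',cv2.minAreaRect((q[:,:2]*1000).astype(np.float32)),len(q))
E
```

```text
t: 15.45
tcp_pos: [0.5309, 0.207, 0.2291]
tool_rot: [0.765, 0.644, -0.0, -0.0]
force: [-0.4, -0.6, 0.3]
finger_gap: 0.5
gripper_force: 0.0
rib ((643.1099243164062, 152.6497802734375), (65.31285095214844, 311.0063171386719), 57.25830841064453) 3140
body ((494.3992919921875, 249.21311950683594), (181.94174194335938, 193.55722045898438), 24.123449325561523) 8633
```

View pics/w5.png

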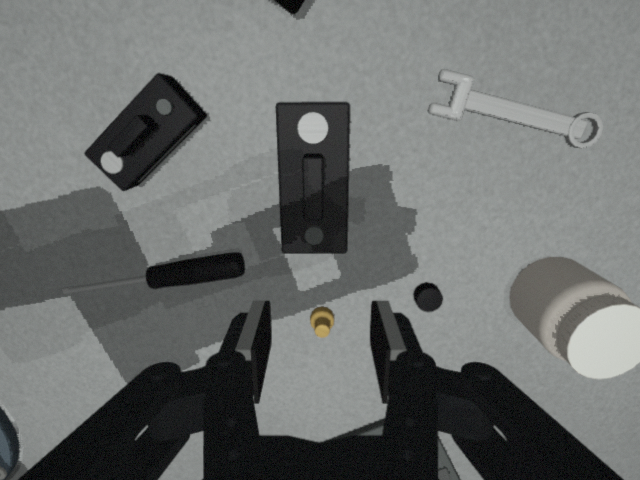

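The brew unit's top face spans (277–350, 102–252), with the rib at (303–324, 153–222).

Run:
```python
from h import *
import pickle
d=pickle.load(open('w5.pkl','rb')); g=d['image'].max(2)
C=cloud(d)[95:262,265:360]; q=C[(C[...,2]>.06)&(C[...,2]<.08)]; r=cv2.minAreaRect((q[:,:2]*1000).astype(np.float32)); print('rib',r,len(q))
q=C[(C[...,2]>.034)&(C[...,2]<.08)]; r=cv2.minAreaRect((q[:,:2]*1000).astype(np.float32)); print('body',r)
m=np.zeros(g.shape,np.uint8); m[95:262,265:360]=(g[95:262,265:360]<58)*255
m=cv2.morphologyEx(m,cv2.MORPH_OPEN,np.ones((5,5)));c=max(cv2.findContours(m,0,1)[0],key=cv2.contourArea)
print(cv2.boundingRect(c)); r=cv2.minAreaRect((onplane(d,c.reshape(-1,2),.04)[:,:2]*1000).astype(np.float32)); print('contour',r)
P=onplane(d,[(277,102),(350,102),(346,252),(282,252)],.04)[:,:2]; Q=onplane(d,[(303.5,154),(324,154),(323,222),(303,222)],.068)[:,:2]
a=(P[0]+P[1]-P[2]-P[3]); print('corners centre',P.mean(0),np.degrees(np.arctan2(a[1],a[0])),'rib',Q.mean(0),np.linalg.norm(Q[0]-Q[3]))
s=sense(); print(s['tcp_pos'])
from scipy.spatial.transform import Rotation as R
x=R.from_quat(s['tool_rot']).as_matrix()[:,0]; print('tool yaw',np.degrees(np.arctan2(x[1],x[0])))
```

```text
rib ((530.1362915039062, 234.55001831054688), (49.3177604675293, 15.990370750427246), 80.57523345947266) 1304
body ((530.0625610351562, 234.51881408691406), (129.72950744628906, 60.23495101928711), 80.4360580444336)
(277, 125, 72, 128)
contour ((528.934814453125, 226.41146850585938), (109.44949340820312, 59.211795806884766), 80.05493927001953)
corners centre [0.53059649 0.2350527 ] 80.052873404455 rib [0.53065662 0.23444552] 0.053187514264536384
[0.53099908 0.20707272 0.22926234]
tool yaw 80.21765258562444
```

```bash
python3 -m crank '[{"dp":[-0.02,0.46,0],"angular":[0,0,0.3]},{"dp":[0,0.45,-0.5],"angular":[0,0,0]},{"dp":[0,0,-1],"angular":[0,0,0]},{"dp":[0,0,-1],"angular":[0,0,0]},{"dp":[0,0,-1],"angular":[0,0,0]},{"dp":[0,0,-1],"angular":[0,0,0]},{"dp":[0,0,-0.6],"angular":[0,0,0]},{"dp":[0,0,-0.3],"angular":[0,0,0]},{"dp":[0,0,-0.1],"angular":[0,0,0]},{"dp":[0,0,0],"angular":[0,0,0]},{"dp":[0,0,0],"angular":[0,0,0]},{"dp":[0,0,0],"angular":[0,0,0]},{"dp":[0,0,0],"angular":[0,0,0]}]'
```

```text
t: 16.8
tcp_pos: [0.531, 0.2353, 0.0653]
tool_rot: [0.763, 0.647, 0.001, 0.0]
force: [-0.1, 0.1, -0.0]
finger_gap: 0.502
gripper_force: 0.0
```

```bash
python3 -m crank '[{"dp":[-0.03,-0.02,-0.08],"angular":[0,0,0]},{"dp":[0,0,0],"angular":[0,0,0]},{"dp":[0,0,0],"angular":[0,0,0]}]'
python3 -m crank '[{"dp":[0,0,0],"angular":[0,0,0]},{"dp":[0,0,0],"angular":[0,0,0]},{"dp":[0,0,0],"angular":[0,0,0]},{"dp":[0,0,0],"angular":[0,0,0]},{"dp":[0,0,0],"angular":[0,0,0]},{"dp":[0,0,0],"angular":[0,0,0]},{"dp":[0,0,0],"angular":[0,0,0]},{"dp":[0,0,0],"angular":[0,0,0]}]' 1 40
```

```text
t: 17.1
tcp_pos: [0.5295, 0.2345, 0.062]
tool_rot: [0.763, 0.647, -0.0, -0.0]
force: [0.5, -0.4, -0.7]
finger_gap: 0.499
gripper_force: 0.0
t: 17.9
tcp_pos: [0.5295, 0.2346, 0.0621]
tool_rot: [0.763, 0.647, -0.0, -0.0]
force: [-1.9, 0.3, 1.5]
finger_gap: 0.179
gripper_force: 40.6
```

```bash
python3 -m crank '[{"dp":[0,0,0.15],"angular":[0,0,0]},{"dp":[0,0,0.4],"angular":[0,0,0]},{"dp":[0,0,0.8],"angular":[0,0,0]},{"dp":[0,0,1],"angular":[0,0,0]},{"dp":[0,0,0.8],"angular":[0,0,0]},{"dp":[0,0,0.4],"angular":[0,0,0]},{"dp":[0,0,0],"angular":[0,0,0]},{"dp":[0,0,0],"angular":[0,0,0]}]'
python3 -m crank '[{"dp":[0.05,-0.4,0],"angular":[0,0,1.45]},{"dp":[0.13,-0.8,0],"angular":[0,0,1.45]},{"dp":[0.14,-0.9,0],"angular":[0,0,1.45]},{"dp":[0.14,-0.9,0],"angular":[0,0,1.45]},{"dp":[0.14,-0.9,0],"angular":[0,0,1.45]},{"dp":[0.14,-0.9,0],"angular":[0,0,1.45]},{"dp":[0.14,-0.9,0],"angular":[0,0,1.45]},{"dp":[0.14,-0.9,0],"angular":[0,0,1.45]},{"dp":[0.14,-0.9,0],"angular":[0,0,1.45]},{"dp":[0.14,-0.9,0],"angular":[0,0,1.45]},{"dp":[0.14,-0.9,0],"angular":[0,0,1.45]},{"dp":[0.14,-0.9,0],"angular":[0,0,1.45]},{"dp":[0.14,-0.9,0],"angular":[0,0,1.45]},{"dp":[0.14,-0.9,0],"angular":[0,0,1.45]},{"dp":[0.14,-0.9,0],"angular":[0,0,1.45]},{"dp":[0.14,-0.9,0],"angular":[0,0,1.45]},{"dp":[0.14,-0.9,0],"angular":[0,0,1.45]},{"dp":[0.08,-0.85,0],"angular":[0,0,1.45]},{"dp":[0,-0.4,0],"angular":[0,0,0]},{"dp":[0,0,0],"angular":[0,0,0]}]'
```

```text
t: 18.7
tcp_pos: [0.529, 0.2344, 0.168]
tool_rot: [0.763, 0.647, -0.0, -0.0]
force: [-0.9, 0.2, -3.6]
finger_gap: 0.173
gripper_force: 39.9
t: 20.7
tcp_pos: [0.5996, -0.2452, 0.1668]
tool_rot: [0.598, 0.801, -0.0, -0.001]
force: [0.5, -1.1, -3.0]
finger_gap: 0.18
gripper_force: 39.9
```

Run:
```python
from h import *
import pickle
a=np.radians(16.6);X=np.array([np.cos(a),np.sin(a)]);Y=np.array([-X[1],X[0]]); B=np.array([.5115,-.2185]); O=B+.055*X
def loc(C): 
    p=C[...,:2]-O; return np.stack([p@X,p@Y,C[...,2]],-1)
d4=pickle.load(open('w4.pkl','rb')); d1=pickle.load(open('w1.pkl','rb'))
def rect(q,n):
    r=cv2.minAreaRect((q[:,:2]*1000).astype(np.float32)); print(n,len(q),np.round(r[0],1),np.round(r[1],1),round(r[2],1),'y pct',np.round(np.percentile(q[:,1],[1,50,99])*1000,1),'x',np.round(np.percentile(q[:,0],[1,99])*1000,1),'z',np.round(np.median(q[:,2])*1000,1))
for n,d in(('w1',d1),('w4',d4)):
    L=loc(cloud(d)).reshape(-1,3); J=L[(L[:,2]>.040)&(L[:,2]<.051)&(L[:,0]>0.01)&(L[:,0]<.095)]
    rect(J[(J[:,1]<-.1)&(J[:,1]>-.15)],n+' fixed'); rect(J[(J[:,1]>-.04)&(J[:,1]<.06)],n+' moving')
    P=L[(L[:,2]>.008)&(L[:,2]<.017)&(abs(L[:,0])<.1)&(abs(L[:,1])<.145)]; rect(P,n+' plate')
d=snap('wrist'); pickle.dump(d,open('w6.pkl','wb')); L=loc(cloud(d)).reshape(-1,3)
q=L[(L[:,2]>.135)&(L[:,2]<.153)&(abs(L[:,0]-.024)<.05)&(L[:,1]<.03)&(L[:,1]>-.13)]
rect(q,'brew'); 
from scipy.spatial.transform import Rotation as R
s=sense(); x=R.from_quat(s['tool_rot']).as_matrix()[:,0]; print('tool yaw',np.degrees(np.arctan2(x[1],x[0])),'tcp loc',loc(np.array(s['tcp_pos'])))
cv2.imwrite('pics/w6.png',d['image'])
```

```text
w1 fixed 1119 [  46.5 -122.2] [73. 13.] 1.0 y pct [-128.1 -120.8 -115.7] x [10.3 81.8] z 44.2
w1 moving 1288 [ 43.7 -16.1] [12.6 67.2] 89.8 y pct [-22.  -15.6 -10.1] x [10.8 76.1] z 43.3
w1 plate 42071 [0.5 0.8] [170.5 260. ] 0.0 y pct [-116.6   40.4  128.2] x [-83.1  83.3] z 11.5
w4 fixed 979 [  46.6 -121.5] [13.2 73. ] 89.1 y pct [-127.8 -119.7 -115.6] x [11.5 82.2] z 44.1
w4 moving 1476 [43.8 29.5] [67.4 12.6] 0.3 y pct [23.5 29.9 35.7] x [10.8 76.5] z 43.3
w4 plate 40663 [0.6 0.3] [170.2 259.5] 0.0 y pct [-116.9   38.   128.2] x [-83.   83.2] z 11.5
brew 20798 [ 22.  -50.9] [129.8  60.5] 89.9 y pct [-112.   -14.    13.8] x [-7.  51.3] z 144.3
tool yaw 106.56983102527398 tcp loc [ 0.02206292 -0.04910217  0.16702553]
```

```bash
python3 -m crank '[{"dp":[0.021,0.076,0],"angular":[0,0,0]},{"dp":[0.021,0.076,-0.3],"angular":[0,0,0]},{"dp":[0,0,-0.6],"angular":[0,0,0]},{"dp":[0,0,-0.5],"angular":[0,0,0]},{"dp":[0,0,-0.3],"angular":[0,0,0]},{"dp":[0,0,0],"angular":[0,0,0]},{"dp":[0,0,0],"angular":[0,0,0]},{"dp":[0,0,0],"angular":[0,0,0]},{"dp":[0,0,0],"angular":[0,0,0]}]'
cat > meas.py <<'E'
from h import *
import sys
a=np.radians(16.6);X=np.array([np.cos(a),np.sin(a)]);Y=np.array([-X[1],X[0]]); O=np.array([.5115,-.2185])+.055*X
def loc(C):
    p=C[...,:2]-O; return np.stack([p@X,p@Y,C[...,2]],-1)
def rect(q,n):
    if len(q)<20: return print(n,len(q))
    r=cv2.minAreaRect((q[:,:2]*1000).astype(np.float32)); print(n,len(q),np.round(r[0],1),np.round(r[1],1),round(r[2],1),'y',np.round(np.percentile(q[:,1],[.5,99.5])*1000,1),'x',np.round(np.percentile(q[:,0],[.5,99.5])*1000,1),'z',np.round(np.median(q[:,2])*1000,1))
s=sense(); zt=s['tcp_pos'][2]-.022
print('tcp',loc(np.array(s['tcp_pos'])),'top z',zt)
for cam in sys.argv[1:]:
    d=snap(cam); cv2.imwrite(f'pics/m_{cam}_{s["t"]:.1f}.png',d['image']); L=loc(cloud(d)).reshape(-1,3)
    rect(L[(abs(L[:,2]-zt)<.006)&(abs(L[:,0]-.024)<.045)&(abs(L[:,1]+.047)<.067)],cam+' brew')
    J=L[(abs(L[:,2]-.045)<.005)&(L[:,0]>0.01)&(L[:,0]<.095)]
    rect(J[(J[:,1]<-.113)&(J[:,1]>-.15)],cam+' fixed'); rect(J[(J[:,1]>.021)&(J[:,1]<.06)],cam+' moving')
    rect(L[(L[:,2]>.008)&(L[:,2]<.017)&(abs(L[:,0])<.1)&(abs(L[:,1])<.145)],cam+' plate')
E
python3 meas.py wrist top side
```

```text
t: 21.65
tcp_pos: [0.6022, -0.2397, 0.1184]
tool_rot: [0.597, 0.802, 0.0, 0.001]
force: [-0.4, 0.3, -3.2]
finger_gap: 0.176
gripper_force: 39.8
tcp [ 0.02582711 -0.04625654  0.11836275] top z 0.09636275424376978
wrist brew 20482 [ 26.2 -46.7] [ 60.3 130.1] 0.0 y [-108.9   18.2] x [-3.4 55.7] z 95.7
wrist fixed 35 [  78.4 -116.2] [2.1 8.1] 76.8 y [-117.5 -115. ] x [74.6 82.3] z 41.4
wrist moving 3190 [43.5 29.7] [67.1 12. ] 0.0 y [23.8 35.7] x [10.2 76.7] z 43.3
wrist plate 37651 [  0.8 -17.1] [170.2 226.1] 0.1 y [-122.2   94.9] x [-41.   84.8] z 11.5
top brew 24 [53.6 13.2] [ 9.9 19. ] 42.2 y [ 3.4 17.5] x [43.8 58.6] z 97.9
top fixed 0
top moving 79 [57.1 28.3] [46.1 12.7] 1.2 y [22.3 34.9] x [34.4 80.1] z 44.8
top plate 222 [13.6 -9.3] [259.8 157.2] 82.0 y [-127.5  113.2] x [-80.6  88.6] z 13.0
side brew 306 [ 25.4 -45.2] [129.9  62.4] 88.6 y [-107.8   19.5] x [-4.9 56.7] z 97.4
side fixed 0
side moving 77 [43.6 30.9] [16.4 66.4] 89.0 y [22.6 39.5] x [10.7 76.5] z 45.2
side plate 1218 [-2.6  3.1] [176.7 264.8] 0.3 y [-116.5  134.3] x [-83.9  83.3] z 13.7
```

```bash
python3 -m crank '[{"dp":[-0.048,-0.014,0],"angular":[0,0,0]},{"dp":[0,0,-0.2],"angular":[0,0,0]},{"dp":[0,0,-0.3],"angular":[0,0,0]},{"dp":[0,0,-0.3],"angular":[0,0,0]},{"dp":[0,0,-0.2],"angular":[0,0,0]},{"dp":[0,0,-0.15],"angular":[0,0,0]},{"dp":[0,0,-0.1],"angular":[0,0,0]},{"dp":[0,0,0],"angular":[0,0,0]},{"dp":[0,0,0],"angular":[0,0,0]},{"dp":[0,0,0],"angular":[0,0,0]}]'
python3 meas.py wrist
```

```text
t: 22.8
tcp_pos: [0.6005, -0.24, 0.0804]
tool_rot: [0.597, 0.802, 0.0, 0.0]
force: [0.3, -0.5, -2.8]
finger_gap: 0.177
gripper_force: 40.0
tcp [ 0.02416187 -0.04599901  0.08043162] top z 0.05843161839318856
wrist brew 20490 [ 24.5 -46.3] [ 60.4 130. ] 0.1 y [-108.5   18.4] x [-5.2 54. ] z 57.8
wrist fixed 385 [  25.3 -125.4] [30.3  6.2] 1.8 y [-128.5 -122.6] x [10.4 40.4] z 44.5
wrist moving 4776 [43.6 29.7] [67.3 11.9] 0.1 y [23.9 35.7] x [10.3 76.6] z 43.3
wrist plate 49338 [ 22.3 -13.2] [199.4 127.3] 89.9 y [-107.1   85.8] x [-39.7  84.5] z 11.5
```

```bash
python3 -m crank '[{"dp":[0,0,-0.05],"angular":[0,0,0]},{"dp":[0,0,-0.05],"angular":[0,0,0]},{"dp":[0,0,-0.05],"angular":[0,0,0]},{"dp":[0,0,-0.02],"angular":[0,0,0]},{"dp":[0,0,0],"angular":[0,0,0]},{"dp":[0,0,0],"angular":[0,0,0]}]' | grep -E "pos|force: \["
python3 -m crank '[{"dp":[0,0,-0.02],"angular":[0,0,0]},{"dp":[0,0,-0.01],"angular":[0,0,0]},{"dp":[0,0,0],"angular":[0,0,0]},{"dp":[0,0,0],"angular":[0,0,0]}]' | grep -E "pos|force: \["
```

```text
tcp_pos: [0.6002, -0.2398, 0.0749]
force: [0.7, 0.4, -2.8]
tcp_pos: [0.6002, -0.2398, 0.0741]
force: [-0.8, 0.1, -2.1]
```

```bash
python3 -m crank '[{"dp":[0,0,-0.02],"angular":[0,0,0]},{"dp":[0,0,0],"angular":[0,0,0]},{"dp":[0,0,0],"angular":[0,0,0]}]' | grep -E "pos|force: \["
python3 -m crank '[{"dp":[0,0,-0.02],"angular":[0,0,0]},{"dp":[0,0,0],"angular":[0,0,0]},{"dp":[0,0,0],"angular":[0,0,0]}]' | grep -E "pos|force: \["
```

```text
tcp_pos: [0.6002, -0.2398, 0.0741]
force: [-1.9, 1.5, 4.6]
tcp_pos: [0.6002, -0.2399, 0.0741]
force: [-3.0, 0.6, 7.7]
```

```bash
python3 -m crank '[{"dp":[0,0,0.03],"angular":[0,0,0]},{"dp":[0,0,0],"angular":[0,0,0]},{"dp":[0,0,0],"angular":[0,0,0]},{"dp":[0,0,0],"angular":[0,0,0]},{"dp":[0,0,0],"angular":[0,0,0]},{"dp":[0,0,0],"angular":[0,0,0]},{"dp":[0,0,0],"angular":[0,0,0]}]' 0.6 20
python3 -m crank '[{"dp":[0,0,0.2],"angular":[0,0,0]},{"dp":[0,0,0.5],"angular":[0,0,0]},{"dp":[0,0,1],"angular":[0,0,0]},{"dp":[0,0,1],"angular":[0,0,0]},{"dp":[0,-0.5,1],"angular":[0,0,0]},{"dp":[0,-0.5,1],"angular":[0,0,0]},{"dp":[0,0,0],"angular":[0,0,0]},{"dp":[0,0,0],"angular":[0,0,0]},{"dp":[0,0,0],"angular":[0,0,0]}]'
python3 - <<'E'
from h import *
import sys; sys.argv=['x']; 
from meas import loc,rect
d=snap('wrist'); cv2.imwrite('pics/w9.png',d['image']); L=loc(cloud(d)).reshape(-1,3)
rect(L[(abs(L[:,2]-.052)<.005)&(abs(L[:,0]-.024)<.034)&(abs(L[:,1]+.047)<.069)],'brew')
J=L[(abs(L[:,2]-.044)<.003)&(L[:,0]>0.01)&(L[:,0]<.095)]
rect(J[(J[:,1]<-.114)&(J[:,1]>-.15)],'fixed'); rect(J[(J[:,1]>.021)&(J[:,1]<.06)],'moving')
b=L[(np.hypot(L[:,0]+.055,L[:,1])<.003)]; print('button z',np.median(b[:,2]))
E
```

```text
t: 25.15
tcp_pos: [0.6002, -0.2398, 0.0736]
tool_rot: [0.597, 0.802, -0.0, -0.0]
force: [0.4, 1.0, -0.8]
finger_gap: 0.4
gripper_force: 0.0
t: 26.05
tcp_pos: [0.5994, -0.2689, 0.2142]
tool_rot: [0.597, 0.802, 0.0, -0.001]
force: [-0.0, 0.5, -0.3]
finger_gap: 0.404
gripper_force: 0.0
tcp [ 0.01482323 -0.07340514  0.21417257] top z 0.19217257348523373
brew 10770 [ 24.3 -45.9] [129.1  60.3] 89.9 y [-109.7   18.6] x [-5.3 54. ] z 51.4
fixed 1145 [  46.6 -122. ] [72.5 12.5] 0.1 y [-128.  -116.3] x [10.4 82.5] z 44.3
moving 1485 [43.7 29. ] [67.  11.7] 0.1 y [23.7 34.8] x [10.2 76.6] z 43.4
button z 0.05021851274024092
```

View pics/w9.png

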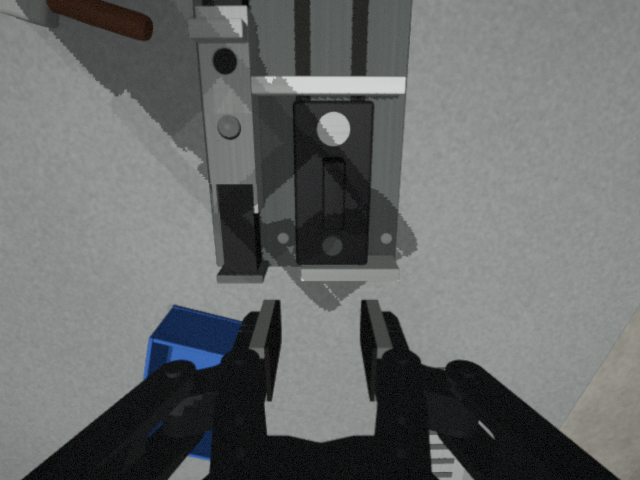

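The unit lies flat between the jaws (294–373, 101–265), with the moving jaw at (328,85), the fixed jaw at (350,272) and the button up at (229,127). I hand the job in.

```bash
python3 -c "
from station import order; print(order.sign_off())"
```

```text
the job is handed in; nothing more can be done
None
```

The job is handed in: the sleeve is locked at its second hole with the button standing 6 mm above the sleeve, and the middle-sized brew unit lies flat between the jaws with about 5 mm to spare at each end, released at about 26 s with no measured force above 14 N.

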